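Load a sealed microplate under the shaker's spring clip and start it

ROBOT

A 7-joint arm with a two-finger parallel gripper is mounted at the origin on a cart in front of the work surface, level with it; the furniture and walls round the work are solid. World frame = base frame: x ahead of the robot, y to its left, z up, the work surface at z = 0. Lengths are in m, angles in rad, forces in N, time in s.
With the tool pointing down it reaches from about 0.4 to 0.85 m from the base axis. Payload 10.4 kg.
Tool frame: the origin (TCP) lies between the finger pads; the fingertips stand 11 mm ahead of it and the grasp point (between the pads) lies 8 mm behind it (r.tcp_to_tips is the distance from the TCP to the fingertips, in m); z points along the fingers, y is the line along which they close (so a half turn about z gives the same grasp; the last joint's range is limited). The gripper opens to 87 mm and grips with 3 to 60 N. Pads are 19 mm wide; open, the fingers measure 117 mm over their backs; the gripper's body (75 mm by 190 mm) begins 51 mm behind the grasp point.
Start: joints at [1.21, 0.332, -0.065, 1.46, 0.022, 1.35, -0.088], TCP at [0.207, -0.59, 0.203] pointing down, gripper open.
Joint ranges: [-2.6, 2.6], [-0.5, 2.12], [-1.47, 1.34], [0.16, 2.42], [-1.27, 4.41], [0.06, 2.06], [-2.6, 2.6]. Speed limits (rad/s): [2.22, 2.22, 2.79, 2.79, 3.14, 3.14, 3.14].

INTERFACE

Orientations are given as a unit quaternion [x, y, z, w].
In Python, from bench import r gives the robot as it stands. The module is installed in compiled form; this text tells all that it offers.
- The arm moves only by the shell command python3 -m crank 'ROWS' [FORCE]. ROWS is JSON, a list of rows, each an object of numbers: "claw": the closure, from -1 (fully open) to 1 (shut); "dx", "dy", "dz": the shift along the tool's x, y, z each as a share of 3 cm, from -1 to 1; "ax", "ay", "az": the turn, a rotation vector about the tool's x, y, z each as a share of 6 degrees, from -1 to 1. A call has 1 to 8 rows; each row shifts and turns the commanded pose from where the row before left it, along the tool's axes as they then stand; what a row does not reach is not made up. A row lasts 1/12 s, in which the tool goes at most 41.7 mm and 7.16 degrees, less where a joint would pass 70% of its speed; a pose out of reach is approached as far as the arm can. A call with a number of a shift or a turn outside -1 to 1 is refused whole. A call with a gripper value outside its range is refused whole. The fingers move at their own pace and stop on an object; FORCE is the grip in N (left out, the last holds). Time passes only in rows, so rows that do not move let the fingers close. It gives the time, the measured TCP pose, the force, the opening and the grip force at its end, in the units of the state.
- r.read_state(): the state, without advancing time (a new reading comes with each control period).
- r.camera(name): name is "side" or "top"; returns a dict with "color" (384x512x3 uint8, red, green, blue), "mtx" (3x3 intrinsics, pixels), "R" (3x3) and "t" (3): a world point X has camera coordinates R X + t. Camera axes: x right, y down, z forward; pixel columns grow to the right and rows downward; lengths in m; the calibration is good to about 2 mm. A picture is of the moment at which its call begins. There is no depth.
- r.close_job(): hands the job in; it is judged then, once.
The state is a dict: "time": time; "joint_positions": joint angles; "joint_vel": joint speeds; "joint_torque": joint torques, N m; "ee_pos": TCP position; "eef_rot": TCP orientation; "ft_force": force on the tool from outside, world axes, zero at the start; "torque": the same for the moment, N m; "width": finger opening in m; "grip_force": force on a finger pad.
Only numpy, scipy, OpenCV 4.12 (cv2) and the standard library are available. Lean on these libraries where they do the work, as an engineer would, in place of code of your own. Each camera call takes 0.05 s, during which the arm holds its last target. There are 200 camera calls.

TASK

The sealed 96-well plate lies at the open end of the shaker's channel, too high on its sprung bed to go under the leaf-spring clip. With the fingertips on top, press the plate down hard so that the bed sinks, and keep pressing while you slide it under the clip until it is fully home against the end stop; then let go, so that the clip holds it down. Only after that press the green start key all the way in; do not pinch or lift the plate, and leave the things around the shaker where they are.

Things in the scene. Friction and masses are not known exactly. Their poses are not given: they have to be found in the camera images.
- shaker: White bench-top microplate shaker, fixed, 166 x 250 mm, 98 mm high. Origin on the bench under the centre of the plate channel; x across the channel, away from the grey console (on the -x side, 40 mm high; black dial at x -80, y +75 mm, 57 mm high); y along the channel towards the end stop; z up. Channel open above and at its -y end; rails' inner faces at x = -44 and 44 mm, tops 76 mm high.
- end_stop (a point): Top middle of the face of the steel end stop, 94 mm wide, that closes the channel at y = +95 mm in the shaker's frame; 91 mm above the bench (a dark clamp bar and two screws on it reach 98 mm).
- clip_nose (a point): Middle of the free edge of the steel leaf-spring clip's turned-up nose, at rest: y = +47.5 mm in the shaker's frame, 82 mm above the bench; a fixed point that does not follow the clip. The clip, 50 mm wide, runs back from the end stop, slopes down to a rounded bend at y = +58 mm (underside 76 mm high), then turns up. The raised plate butts against this edge; fully pressed it passes below.
- clip (a joint): Deflection of the leaf-spring clip: 0 = at rest, grows (rad) as its nose is lifted; about 0.025 per mm at the bend. It takes about 3.5 N at the bend to begin lifting it and 0.6 N more per mm. Slippery. The plate lifts it by itself as it is slid under.
- plate_top (a point): Centre of the top of the loose 96-well plate: pale, 85.5 x 127.8 (along y) x 16 mm high, about 90 g, top wholly covered by a flat blue silicone mat that grips fingertips well (friction about 1); its underside is slippery (0.13). At the start 84 mm above the bench on the raised bed, leading edge 64 mm ahead in +y. Fully home this point lies at y = +31 mm in the shaker's frame.
- bed (a joint): Sprung bed, the dark steel floor of the channel: 0 = up (rest), 0.007 m = fully down on its stop (plate top then 77 mm above the bench). It moves straight down and stays level wherever pressed. Takes about 3 N to start it down, 7.5 N to reach the stop; 12 to 18 N gives a finger grip enough to drag the plate along. A plate left home under the clip keeps it about 5 mm down.
- start_key (a joint): Start key of the console: a green push button of 22 mm diameter in a black collar. 0 = out, 0.004 m = fully pressed (about 4.5 N); it springs back.
- start_key_top (a point): Centre of the top face of the green start key when it is out, at x = -80, y = -70 mm in the shaker's frame, 60 mm above the bench. Pressed straight down.
- timer: White laboratory timer lying on the bench, 66 x 72 x 16 mm, origin at the centre of its underside; a bystander.
- marker: Red-capped white marker lying on the bench, 135 mm long, 17 mm thick, origin at the middle of its underside; a bystander.
- dish: Closed petri dish, 90 mm across, 15 mm high, origin at the centre of its underside; a bystander.
- cup: Clear specimen cup with a yellow lid, 61 mm across, 70 mm high, origin at the centre of its underside; a bystander.

How it is judged:
By the outcome, as a careful person would: the job done as asked, in the order asked, and still so for the second after the job is handed in, with the robot touching nothing.
It also fails if it takes over 51 s, if anything falls off the work surface, if the arm or the gripper's body presses on something with over 40 N, if the wrist force passes 120 N, or if a joint passes its speed limit or range.

## Working session

There is one attempt and no reset: what is moved stays moved. The work goes in short steps, Python scripts to look and compute and a shell command to move; the robot and the scene stay as the last step left them, time stands still between calls to the robot, and variables do not carry over. Pictures are saved under pics/ and viewed, at most 10 in all, crops included, and the job is handed in when it is done.

```bash
mkdir -p pics; python3 - <<'E'
from bench import r
import cv2,json,numpy as np
for n in("top","side"):
    c=r.camera(n); cv2.imwrite(f"pics/{n}0.png",cv2.resize(c["color"][:,:,::-1],(800,600),interpolation=cv2.INTER_CUBIC))
    print(n,c["mtx"].tolist(),c["R"].round(4).tolist(),c["t"].round(4).tolist())
s=r.read_state();print(s["time"],s["ee_pos"],s["eef_rot"],s["ft_force"],s["width"],r.tcp_to_tips)
E
```

```text
top [[496.7854098705666, 0.0, 266.40725346651277], [0.0, 496.7854098705666, 189.19380855355112], [0.0, 0.0, 1.0]] [[0.0011, -1.0, -0.0087], [-0.9974, -0.0005, -0.0721], [0.0721, 0.0087, -0.9974]] [-0.2475, 0.4846, 1.5449]
side [[355.84732942002853, 0.0, 253.50191776688422], [0.0, 355.84732942002853, 195.56555137152841], [0.0, 0.0, 1.0]] [[0.9999, 0.007, -0.0099], [-0.0047, -0.5355, -0.8445], [-0.0112, 0.8445, -0.5354]] [-0.488, -0.0411, 1.187]
0.1 [ 0.20700726 -0.58931248  0.20270577] [ 9.85768456e-01  1.68107416e-01 -1.28699669e-04 -6.56688285e-04] [ 0.3632626   0.8465613  -0.04655679] 0.08732025548469066 0.011
```

View pics/top0.png

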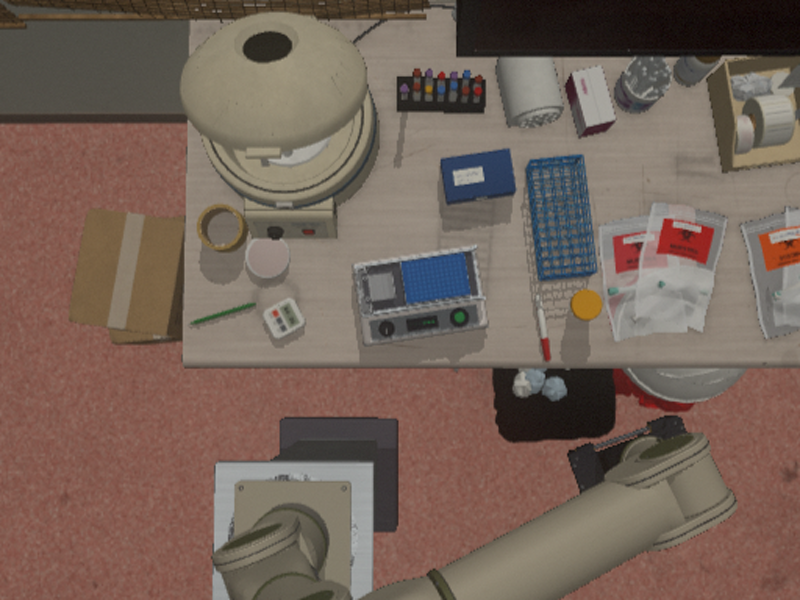

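View pics/side0.png

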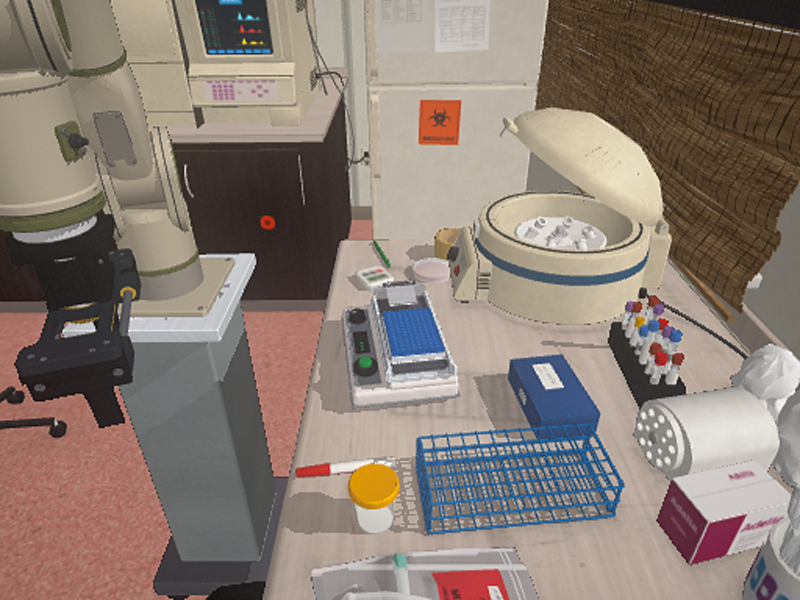

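The top picture shows the shaker at about (420,295), the channel's stop end to the left (world +y) and the console towards the robot. The key is at about (460,317). I'll enlarge both views to read the points.

```bash
python3 - <<'E'
import cv2
from bench import r
a=r.camera("top")["color"][152:224,222:318,::-1]
cv2.imwrite("pics/top1.png",cv2.resize(a,(800,600),interpolation=cv2.INTER_CUBIC))
a=r.camera("side")["color"][174:264,205:325,::-1]
cv2.imwrite("pics/side1.png",cv2.resize(a,(800,600),interpolation=cv2.INTER_CUBIC))
E
```

```text
(no output)
```

View pics/top1.png

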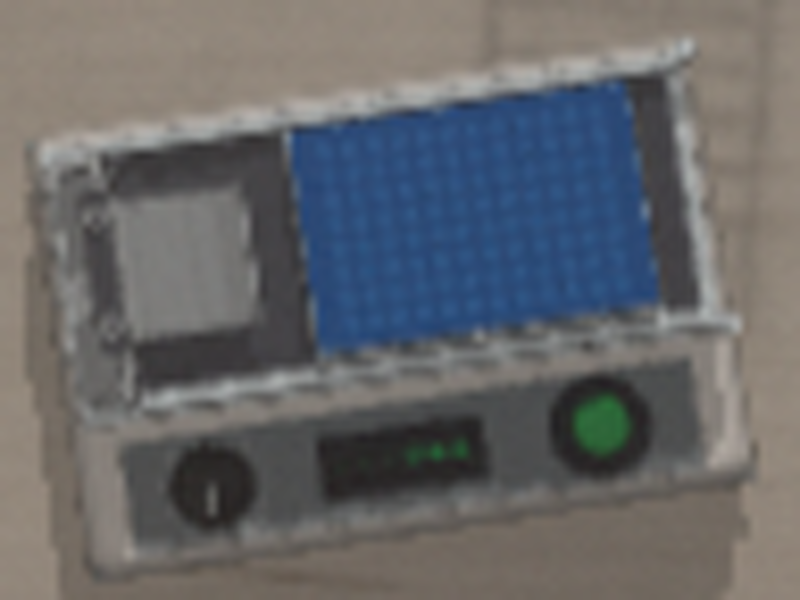

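View pics/side1.png

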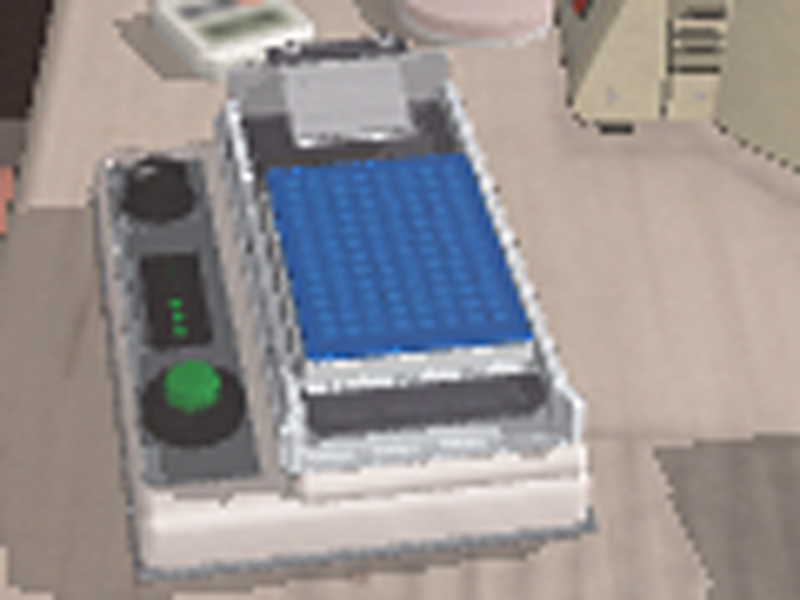

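The top crop shows the mat corners at (290,130), (628,80), (660,305) and (320,352). The key is at (602,423), the dial at (212,487) and the clip edge middle at (251,252). In the side crop the mat corners are (267,170), (468,155), (532,340) and (310,357), with the key at (193,383) and the clip edge middle at (353,137).

```bash
cat >fit.py <<'E'
from bench import r
import numpy as np
from scipy.optimize import least_squares
C={n:r.camera(n) for n in("top","side")}
def proj(n,X):
    c=C[n];p=c["mtx"]@(c["R"]@X+c["t"]);return p[:2]/p[2]
def mat(a,b):return lambda q:np.array([a*.04275+q[3],q[4]+b*.0639,.084])
K=lambda *v:(lambda q:np.array(v))
F=[("top",(290,130),mat(1,1)),("top",(628,80),mat(1,-1)),("top",(660,305),mat(-1,-1)),("top",(320,352),mat(-1,1)),
("top",(602,423),K(-.08,-.07,.06)),("top",(212,487),K(-.08,.075,.057)),("top",(251,252),K(0,.0475,.082)),
("side",(267,170),mat(-1,1)),("side",(468,155),mat(1,1)),("side",(532,340),mat(1,-1)),("side",(310,357),mat(-1,-1)),
("side",(193,383),K(-.08,-.07,.06)),("side",(353,137),K(0,.0475,.082))]
S={"top":(8.3333,222,152),"side":(6.6667,205,174)}
def W(q,P):
    c,s=np.cos(q[2]),np.sin(q[2]);return np.array([q[0]+c*P[0]-s*P[1],q[1]+s*P[0]+c*P[1],P[2]])
def res(q):
    o=[]
    for n,(u,v),f in F:
        k,a,b=S[n];o+=list(proj(n,W(q,f(q)))-[(u+.5)/k-.5+a,(v+.5)/k-.5+b])
    return np.array(o)
if __name__=="__main__":
    s=least_squares(res,[.55,-.2,.1,0,-.03],x_scale=.1,loss="soft_l1");q=s.x
    print(q.round(4),res(q).round(1).reshape(-1,2).tolist())
    for n,P in dict(plate=(q[3],q[4],.084),key=(-.08,-.07,.06),nose=(0,.0475,.082),home=(0,.031,.077),stop=(0,.095,.091)).items():print(n,W(q,P).round(4))
    t=r.read_state();print(t["ee_pos"],t["eef_rot"])
E
python3 fit.py
```

```text
[ 0.5095 -0.2505  0.1526  0.0009 -0.0347] [[-0.8, -0.5], [0.6, -0.9], [1.1, -0.0], [-0.1, 0.8], [0.3, 0.2], [0.1, -0.3], [0.1, 0.0], [-1.2, -0.5], [0.3, -1.0], [1.2, -0.4], [-1.1, 0.5], [-0.4, -1.1], [0.4, 0.1]]
plate [ 0.5156 -0.2846  0.084 ]
key [ 0.4411 -0.3319  0.06  ]
nose [ 0.5023 -0.2036  0.082 ]
home [ 0.5048 -0.2199  0.077 ]
stop [ 0.4951 -0.1566  0.091 ]
[ 0.20708984 -0.58957744  0.2032225 ] [ 9.85772132e-01  1.68087104e-01 -3.02990481e-05 -1.70219948e-04]
```

```bash
python3 -m crank '[{"claw":1,"az":0.88},{"claw":1,"az":0.88},{"claw":1,"dx":0.8,"dy":-0.55},{"claw":1,"dx":0.8,"dy":-0.55},{"claw":1,"dx":0.8,"dy":-0.55},{"claw":1,"dx":0.8,"dy":-0.55},{"claw":1,"dx":0.8,"dy":-0.55},{"claw":1,"dx":0.8,"dy":-0.55}]' 20
python3 -m crank '[{"claw":1,"dx":0.8,"dy":-0.55},{"claw":1,"dx":0.8,"dy":-0.55},{"claw":1,"dx":0.8,"dy":-0.55},{"claw":1,"dx":0.8,"dy":-0.55},{"claw":1,"dx":0.8,"dy":-0.55},{"claw":1,"dx":0.8,"dy":-0.55},{"claw":1,"dx":0.8,"dy":-0.55},{"claw":1}]'
cat >go.py <<'E'
import sys,numpy as np
from bench import r
from scipy.spatial.transform import Rotation as R
q=[.5095,-.2505,.1526]
s=r.read_state();T=R.from_quat(s["eef_rot"]);p=np.array(s["ee_pos"]);c,n=np.cos(q[2]),np.sin(q[2])
d=p[:2]-q[:2];print("t",s["time"],"shaker xy,tip z mm",(1e3*np.array([c*d[0]+n*d[1],-n*d[0]+c*d[1],p[2]-.011])).round(1),"F",np.round(s["ft_force"],1),"w",s["width"])
x,y,z=[float(v)/1e3 for v in sys.argv[1:4]]
w=np.array([q[0]+c*x-n*y,q[1]+n*x+c*y,z+.011])
print("shift/30mm",(T.inv().apply(w-p)/.03).round(2))
D=R.from_matrix(np.array([[c,n,0],[n,-c,0],[0,0,-1]]).T)
print("turn/6deg",((T.inv()*D).as_rotvec(degrees=True)/6).round(2))
E
python3 go.py 0 -50 100
```

```text
t 0.3 shaker xy,tip z mm [-350.4 -289.2  192.2] F [-0.   0.2  0.5] w 0.0868988631974406
shift/30mm [12.95 -5.68  3.08]
turn/6deg [-0.    0.    1.77]invalid input at $[0]: expected keys claw, dx, dy, dz, ax, ay, az
invalid input at $[0]: expected keys claw, dx, dy, dz, ax, ay, az
```

```bash
python3 -m crank '[{"claw":1,"dx":0,"dy":0,"dz":0,"ax":0,"ay":0,"az":0.88},{"claw":1,"dx":0,"dy":0,"dz":0,"ax":0,"ay":0,"az":0.88},{"claw":1,"dx":0.8,"dy":-0.55,"dz":0,"ax":0,"ay":0,"az":0},{"claw":1,"dx":0.8,"dy":-0.55,"dz":0,"ax":0,"ay":0,"az":0},{"claw":1,"dx":0.8,"dy":-0.55,"dz":0,"ax":0,"ay":0,"az":0},{"claw":1,"dx":0.8,"dy":-0.55,"dz":0,"ax":0,"ay":0,"az":0},{"claw":1,"dx":0.8,"dy":-0.55,"dz":0,"ax":0,"ay":0,"az":0},{"claw":1,"dx":0.8,"dy":-0.55,"dz":0,"ax":0,"ay":0,"az":0}]' 20
python3 -m crank '[{"claw":1,"dx":0.8,"dy":-0.55,"dz":0,"ax":0,"ay":0,"az":0},{"claw":1,"dx":0.8,"dy":-0.55,"dz":0,"ax":0,"ay":0,"az":0},{"claw":1,"dx":0.8,"dy":-0.55,"dz":0,"ax":0,"ay":0,"az":0},{"claw":1,"dx":0.8,"dy":-0.55,"dz":0,"ax":0,"ay":0,"az":0},{"claw":1,"dx":0.8,"dy":-0.55,"dz":0,"ax":0,"ay":0,"az":0},{"claw":1,"dx":0.8,"dy":-0.55,"dz":0,"ax":0,"ay":0,"az":0},{"claw":1,"dx":0.8,"dy":-0.55,"dz":0,"ax":0,"ay":0,"az":0},{"claw":1,"dx":0,"dy":0,"dz":0,"ax":0,"ay":0,"az":0}]'
python3 go.py 0 -50 100
```

```text
time: 0.97
ee_pos: [0.3352, -0.4687, 0.2035]
eef_rot: [0.997, 0.077, 0.0, 0.0]
ft_force: [0.2, -0.8, 0.7]
width: 0.0412
grip_force: 0.0
time: 1.63
ee_pos: [0.4872, -0.324, 0.2035]
eef_rot: [0.997, 0.081, 0.001, -0.001]
ft_force: [-0.1, 1.0, 0.2]
width: 0.0009
grip_force: 0.0
t 1.6333 shaker xy,tip z mm [-33.2 -69.2 192.5] F [-0.1  1.   0.2] w 0.0009398923863517097
shift/30mm [ 1.1  -0.62  3.09]
turn/6deg [-0.02 -0.02  0.09]
```

```bash
python3 -m crank '[{"claw":1,"dx":0.55,"dy":-0.31,"dz":0.4,"ax":0,"ay":0,"az":0.09},{"claw":1,"dx":0.55,"dy":-0.31,"dz":0.6,"ax":0,"ay":0,"az":0},{"claw":1,"dx":0,"dy":0,"dz":0.8,"ax":0,"ay":0,"az":0},{"claw":1,"dx":0,"dy":0,"dz":0.8,"ax":0,"ay":0,"az":0},{"claw":1,"dx":0,"dy":0,"dz":0.5,"ax":0,"ay":0,"az":0},{"claw":1,"dx":0,"dy":0,"dz":0,"ax":0,"ay":0,"az":0},{"claw":1,"dx":0,"dy":0,"dz":0,"ax":0,"ay":0,"az":0}]'
python3 go.py 0 -50 84
python3 - <<'E'
import cv2
from bench import r
a=r.camera("side")["color"][159:264,195:335,::-1]
cv2.imwrite("pics/side2.png",cv2.resize(a,(800,600),interpolation=cv2.INTER_CUBIC))
E
```

```text
time: 2.22
ee_pos: [0.5121, -0.3067, 0.1102]
eef_rot: [0.997, 0.072, -0.001, -0.0]
ft_force: [0.4, -0.8, 0.9]
width: 0.0006
grip_force: 0.0
t 2.2167 shaker xy,tip z mm [ -5.9 -55.9  99.2] F [ 0.4 -0.8  0.9] w 0.0006449664187873402
shift/30mm [ 0.2  -0.2   0.51]
turn/6deg [-0.01  0.01 -0.08]
```

View pics/side2.png

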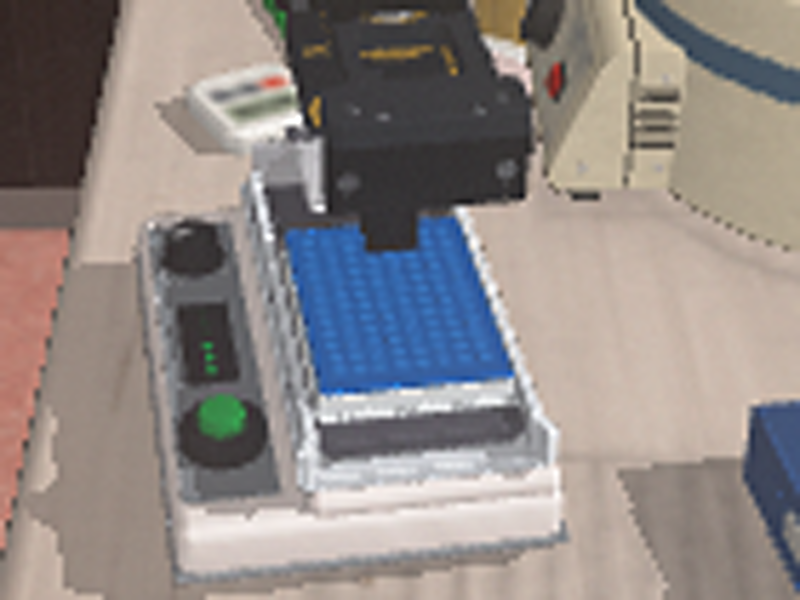

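The closed fingertips at crop (392,247) are over the mat, slightly to the console side. I'll centre them and press.

```bash
python3 -m crank '[{"claw":1,"dx":0.2,"dy":-0.15,"dz":0.2,"ax":0,"ay":0,"az":-0.05},{"claw":1,"dx":0,"dy":0,"dz":0.2,"ax":0,"ay":0,"az":0},{"claw":1,"dx":0,"dy":0,"dz":0.15,"ax":0,"ay":0,"az":0},{"claw":1,"dx":0,"dy":0,"dz":0.1,"ax":0,"ay":0,"az":0},{"claw":1,"dx":0,"dy":0,"dz":0.1,"ax":0,"ay":0,"az":0},{"claw":1,"dx":0,"dy":0,"dz":0,"ax":0,"ay":0,"az":0},{"claw":1,"dx":0,"dy":0,"dz":0,"ax":0,"ay":0,"az":0}]'
python3 go.py 0 -50 77
```

```text
time: 2.85
ee_pos: [0.5177, -0.3015, 0.0879]
eef_rot: [0.997, 0.074, -0.0, -0.0]
ft_force: [0.5, 0.2, 0.5]
width: 0.0004
grip_force: 0.0
t 2.85 shaker xy,tip z mm [  0.4 -51.7  76.9] F [0.5 0.2 0.5] w 0.0003548741337363074
shift/30mm [-0.01 -0.06 -0.  ]
turn/6deg [-0.    0.   -0.03]
```

```bash
python3 - <<'E'
import cv2,numpy as np
from bench import r
print(r.tcp_to_tips)
c=r.camera("side");a=c["color"][159:264,195:335,::-1]
p=c["mtx"]@(c["R"]@(np.array(r.read_state()["ee_pos"])-[0,0,.011])+c["t"]);p=p[:2]/p[2];print("tip px crop",(p-[195,159])*5.714)
b=r.camera("top")["color"][152:224,222:318,::-1]
i=np.hstack([cv2.resize(a,(500,375),interpolation=3),cv2.resize(b,(300,225),interpolation=3,).copy() if 0 else cv2.copyMakeBorder(cv2.resize(b,(300,225),interpolation=3),0,150,0,0,0)])
cv2.imwrite("pics/m3.png",i)
E
```

```text
0.011
tip px crop [396.24088583 330.46211798]
```

View pics/m3.png

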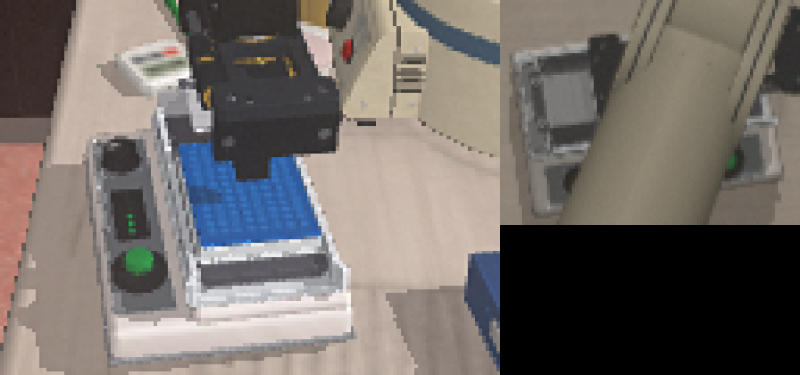

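The tip is at (252,178) in the left half, about 8 px above its predicted place, and its shadow is separate at (205,195). So the fingertips are still clear of the mat. I'll descend in small steps until force shows.

```bash
for k in 1; do python3 -m crank '[{"claw":1,"dx":0,"dy":0,"dz":0.1,"ax":0,"ay":0,"az":0},{"claw":1,"dx":0,"dy":0,"dz":0.1,"ax":0,"ay":0,"az":0},{"claw":1,"dx":0,"dy":0,"dz":0,"ax":0,"ay":0,"az":0},{"claw":1,"dx":0,"dy":0,"dz":0,"ax":0,"ay":0,"az":0}]'; done
python3 -m crank '[{"claw":1,"dx":0,"dy":0,"dz":0.1,"ax":0,"ay":0,"az":0},{"claw":1,"dx":0,"dy":0,"dz":0.1,"ax":0,"ay":0,"az":0},{"claw":1,"dx":0,"dy":0,"dz":0,"ax":0,"ay":0,"az":0},{"claw":1,"dx":0,"dy":0,"dz":0,"ax":0,"ay":0,"az":0}]'
```

```text
time: 3.28
ee_pos: [0.5177, -0.3013, 0.0816]
eef_rot: [0.997, 0.075, -0.0, -0.0]
ft_force: [0.0, -0.3, 0.4]
width: 0.0004
grip_force: 0.0
time: 3.62
ee_pos: [0.5177, -0.3013, 0.0757]
eef_rot: [0.997, 0.075, -0.0, -0.0]
ft_force: [0.6, -0.6, -0.2]
width: 0.0008
grip_force: 0.0
```

```bash
python3 -m crank '[{"claw":1,"dx":0,"dy":0,"dz":0.1,"ax":0,"ay":0,"az":0},{"claw":1,"dx":0,"dy":0,"dz":0,"ax":0,"ay":0,"az":0},{"claw":1,"dx":0,"dy":0,"dz":0,"ax":0,"ay":0,"az":0}]'|grep -E "pos|ft"
python3 - <<'E'
import cv2,numpy as np
from bench import r
c=r.camera("side");a=c["color"][174:249,225:325,::-1]
cv2.imwrite("pics/s4.png",cv2.resize(a,(800,600),interpolation=3))
E
```

```text
ee_pos: [0.5178, -0.3013, 0.0728]
ft_force: [-0.3, 0.1, 0.5]
```

View pics/s4.png

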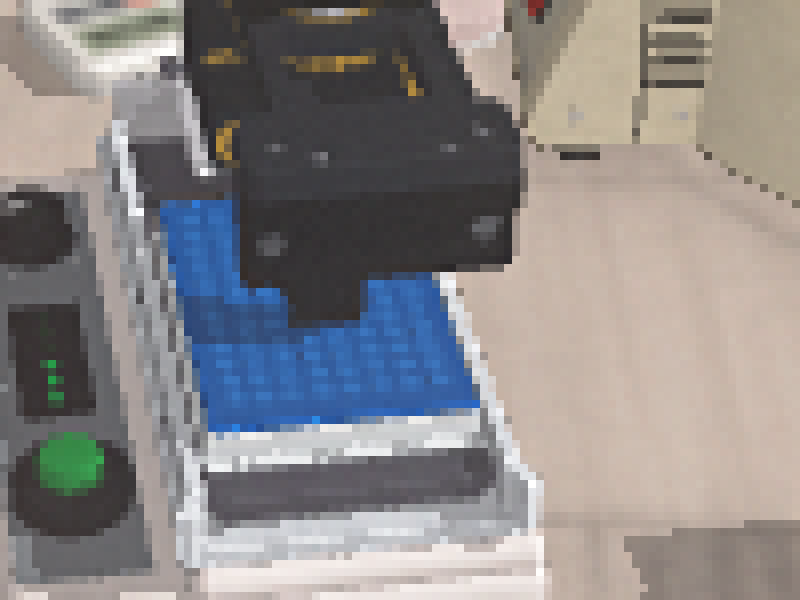

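The tip's lower edge is at (325,325) and nearly meets its shadow, so contact is close.

```bash
python3 -m crank '[{"claw":1,"dx":0,"dy":0,"dz":0.1,"ax":0,"ay":0,"az":0},{"claw":1,"dx":0,"dy":0,"dz":0,"ax":0,"ay":0,"az":0},{"claw":1,"dx":0,"dy":0,"dz":0,"ax":0,"ay":0,"az":0}]'|grep -E "pos|ft"
python3 -m crank '[{"claw":1,"dx":0,"dy":0,"dz":0.1,"ax":0,"ay":0,"az":0},{"claw":1,"dx":0,"dy":0,"dz":0,"ax":0,"ay":0,"az":0},{"claw":1,"dx":0,"dy":0,"dz":0,"ax":0,"ay":0,"az":0}]'|grep -E "pos|ft"
python3 -m crank '[{"claw":1,"dx":0,"dy":0,"dz":0.1,"ax":0,"ay":0,"az":0},{"claw":1,"dx":0,"dy":0,"dz":0,"ax":0,"ay":0,"az":0},{"claw":1,"dx":0,"dy":0,"dz":0,"ax":0,"ay":0,"az":0}]'|grep -E "pos|ft"
python3 - <<'E'
from fit import *
c=C["side"];q=[.5095,-.2505,.1526]
d=c["R"].T@np.linalg.inv(c["mtx"])@[265.6,214.6,1];o=-c["R"].T@c["t"]
X=o+d*(.084-o[2])/d[2];e=X[:2]-q[:2];k,s=np.cos(q[2]),np.sin(q[2]);print(X,k*e[0]+s*e[1],-s*e[0]+k*e[1])
E
```

```text
ee_pos: [0.5178, -0.3013, 0.0698]
ft_force: [-0.6, 0.1, -0.1]
ee_pos: [0.5177, -0.3013, 0.0667]
ft_force: [-0.6, -0.1, 0.1]
ee_pos: [0.5181, -0.3015, 0.0643]
ft_force: [-0.6, 0.1, 3.5]
[ 0.52094316 -0.30172169  0.084     ] 0.0035240526928585463 -0.05236590941389737
```

Contact came at TCP z ≈ 0.065, so the closed tips really sit about 19 mm above the TCP. I'll press on.

```bash
python3 -m crank '[{"claw":1,"dx":0,"dy":0,"dz":0.1,"ax":0,"ay":0,"az":0},{"claw":1,"dx":0,"dy":0,"dz":0.1,"ax":0,"ay":0,"az":0},{"claw":1,"dx":0,"dy":0,"dz":0,"ax":0,"ay":0,"az":0},{"claw":1,"dx":0,"dy":0,"dz":0,"ax":0,"ay":0,"az":0}]'|grep -E "pos|ft"
python3 -m crank '[{"claw":1,"dx":0,"dy":0,"dz":0.05,"ax":0,"ay":0,"az":0},{"claw":1,"dx":0,"dy":0,"dz":0,"ax":0,"ay":0,"az":0},{"claw":1,"dx":0,"dy":0,"dz":0,"ax":0,"ay":0,"az":0}]'|grep -E "pos|ft"
```

```text
ee_pos: [0.5185, -0.3017, 0.0587]
ft_force: [-0.9, -0.5, 7.2]
ee_pos: [0.5193, -0.3021, 0.0583]
ft_force: [-0.6, 0.1, 12.0]
```

```bash
python3 -m crank '[{"claw":1,"dx":0,"dy":0,"dz":0.04,"ax":0,"ay":0,"az":0},{"claw":1,"dx":0,"dy":-0.1,"dz":0,"ax":0,"ay":0,"az":0},{"claw":1,"dx":0,"dy":-0.2,"dz":0,"ax":0,"ay":0,"az":0},{"claw":1,"dx":0,"dy":-0.2,"dz":0,"ax":0,"ay":0,"az":0},{"claw":1,"dx":0,"dy":0,"dz":0,"ax":0,"ay":0,"az":0},{"claw":1,"dx":0,"dy":0,"dz":0,"ax":0,"ay":0,"az":0}]'|grep -E "pos|ft"
python3 go.py 0 15 60
python3 - <<'E'
import cv2,numpy as np
from bench import r
c=r.camera("side");a=c["color"][174:249,225:325,::-1]
cv2.imwrite("pics/s5.png",cv2.resize(a,(800,600),interpolation=3))
E
```

```text
ee_pos: [0.5173, -0.2875, 0.0582]
ft_force: [-3.6, 0.9, 21.3]
t 5.85 shaker xy,tip z mm [  2.1 -37.7  47.2] F [-3.6  0.9 21.3] w 0.00026940837245651144
shift/30mm [-0.07 -1.76 -0.43]
turn/6deg [ 0.03 -0.03 -0.03]
```

View pics/s5.png

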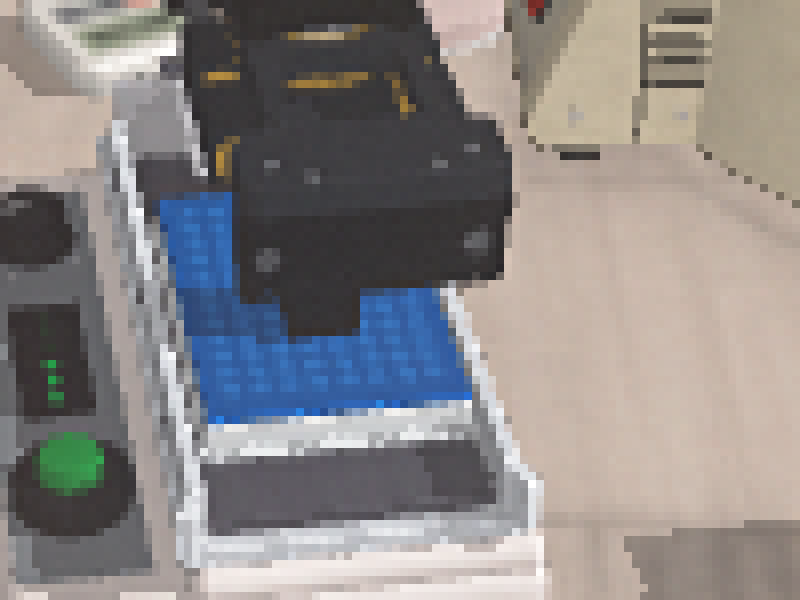

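The plate follows: its rear edge has moved to about (340,410) and the channel floor is showing behind it. Force is a bit high, so I'll ease slightly and go on.

```bash
python3 -m crank '[{"claw":1,"dx":-0.05,"dy":-0.1,"dz":-0.03,"ax":0,"ay":0,"az":0},{"claw":1,"dx":0,"dy":-0.2,"dz":0,"ax":0,"ay":0,"az":0},{"claw":1,"dx":0,"dy":-0.2,"dz":0,"ax":0,"ay":0,"az":0},{"claw":1,"dx":0,"dy":0,"dz":0,"ax":0,"ay":0,"az":0}]'|grep -E "ft"
python3 go.py 0 15 60
python3 -m crank '[{"claw":1,"dx":0,"dy":-0.2,"dz":0,"ax":0,"ay":0,"az":0},{"claw":1,"dx":0,"dy":-0.2,"dz":0,"ax":0,"ay":0,"az":0},{"claw":1,"dx":0,"dy":0,"dz":0,"ax":0,"ay":0,"az":0}]'|grep -E "ft"
python3 go.py 0 15 60
```

```text
ft_force: [-0.5, 0.7, 14.6]
t 6.2333 shaker xy,tip z mm [  0.8 -22.1  47.3] F [-0.5  0.7 14.6] w 0.0008193275642824609
shift/30mm [-0.03 -1.24 -0.43]
turn/6deg [ 0.03 -0.03 -0.03]
ft_force: [-0.5, -1.9, 12.8]
t 6.4833 shaker xy,tip z mm [  0.6 -11.1  47.3] F [-0.5 -1.9 12.8] w 0.0005702130371864634
shift/30mm [-0.02 -0.87 -0.43]
turn/6deg [ 0.04 -0.03 -0.03]
```

```bash
python3 - <<'E'
from fit import *
q=[.5095,-.2505,.1526]
for px in ((272,209.4),(258,211.5),(287,208.5),(265.5,215.8)):
  c=C["side"];d=c["R"].T@np.linalg.inv(c["mtx"])@[*px,1];o=-c["R"].T@c["t"];k,s=np.cos(q[2]),np.sin(q[2])
  for z in(.077,.097,.107,.117,.127):
    X=o+d*(z-o[2])/d[2];e=X[:2]-q[:2];print(px,z,(1e3*np.array([k*e[0]+s*e[1],-s*e[0]+k*e[1]])).round(0))
E
```

```text
(272, 209.4) 0.077 [ 25. -23.]
(272, 209.4) 0.097 [ 20. -51.]
(272, 209.4) 0.107 [ 17. -65.]
(272, 209.4) 0.117 [ 14. -80.]
(272, 209.4) 0.127 [ 11. -94.]
(258, 211.5) 0.077 [-11. -26.]
(258, 211.5) 0.097 [-16. -55.]
(258, 211.5) 0.107 [-18. -69.]
(258, 211.5) 0.117 [-20. -83.]
(258, 211.5) 0.127 [-22. -97.]
(287, 208.5) 0.077 [ 64. -25.]
(287, 208.5) 0.097 [ 57. -53.]
(287, 208.5) 0.107 [ 53. -67.]
(287, 208.5) 0.117 [ 50. -81.]
(287, 208.5) 0.127 [ 46. -96.]
(265.5, 215.8) 0.077 [  4. -48.]
(265.5, 215.8) 0.097 [ -1. -75.]
(265.5, 215.8) 0.107 [ -3. -89.]
(265.5, 215.8) 0.117 [  -6. -103.]
(265.5, 215.8) 0.127 [  -8. -116.]
```

```bash
python3 -m crank '[{"claw":1,"dx":0,"dy":-0.15,"dz":0.03,"ax":0,"ay":0,"az":0},{"claw":1,"dx":0,"dy":-0.2,"dz":0,"ax":0,"ay":0,"az":0},{"claw":1,"dx":0,"dy":-0.15,"dz":0,"ax":0,"ay":0,"az":0},{"claw":1,"dx":0,"dy":0,"dz":0,"ax":0,"ay":0,"az":0}]'|grep -E "ft"
python3 go.py 0 15 60
python3 -m crank '[{"claw":1,"dx":0,"dy":-0.1,"dz":0,"ax":0,"ay":0,"az":0},{"claw":1,"dx":0,"dy":-0.1,"dz":0,"ax":0,"ay":0,"az":0},{"claw":1,"dx":0,"dy":0,"dz":0,"ax":0,"ay":0,"az":0},{"claw":1,"dx":0,"dy":0,"dz":0,"ax":0,"ay":0,"az":0}]'|grep -E "ft"
python3 go.py 0 15 60
```

```text
ft_force: [-0.8, -1.2, 18.7]
t 6.9167 shaker xy,tip z mm [ 1.4  3.4 47.3] F [-0.8 -1.2 18.7] w 0.0003000946634335312
shift/30mm [-0.05 -0.38 -0.43]
turn/6deg [ 0.05 -0.05 -0.03]
ft_force: [-0.2, -3.7, 19.1]
t 7.25 shaker xy,tip z mm [ 1.4  9.1 47.2] F [-0.2 -3.7 19.1] w 0.0004327957803602077
shift/30mm [-0.04 -0.2  -0.43]
turn/6deg [ 0.04 -0.05 -0.04]
```

```bash
python3 -m crank '[{"claw":1,"dx":0,"dy":-0.1,"dz":0,"ax":0,"ay":0,"az":0},{"claw":1,"dx":0,"dy":0,"dz":0,"ax":0,"ay":0,"az":0},{"claw":1,"dx":0,"dy":0,"dz":0,"ax":0,"ay":0,"az":0}]'|grep -E "ft"
python3 go.py 0 15 60
python3 -m crank '[{"claw":1,"dx":0,"dy":-0.1,"dz":0,"ax":0,"ay":0,"az":0},{"claw":1,"dx":0,"dy":0,"dz":0,"ax":0,"ay":0,"az":0},{"claw":1,"dx":0,"dy":0,"dz":0,"ax":0,"ay":0,"az":0}]'|grep -E "ft"
python3 go.py 0 15 60
```

```text
ft_force: [-0.0, -4.0, 16.9]
t 7.5 shaker xy,tip z mm [ 1.4 12.  47.2] F [-0.  -4.  16.9] w 0.0003730124051771463
shift/30mm [-0.04 -0.1  -0.43]
turn/6deg [ 0.05 -0.05 -0.04]
ft_force: [0.1, -3.7, 19.0]
t 7.75 shaker xy,tip z mm [ 1.4 14.9 47.3] F [ 0.1 -3.7 19. ] w 0.00022775202685203116
shift/30mm [-0.04 -0.   -0.42]
turn/6deg [ 0.05 -0.05 -0.04]
```

Not yet at the stop, so I'll carry on in small steps.

```bash
python3 -m crank '[{"claw":1,"dx":0,"dy":-0.1,"dz":0,"ax":0,"ay":0,"az":0},{"claw":1,"dx":0,"dy":0,"dz":0,"ax":0,"ay":0,"az":0},{"claw":1,"dx":0,"dy":0,"dz":0,"ax":0,"ay":0,"az":0}]'|grep -E "ft"
python3 go.py 0 15 60|head -1
python3 -m crank '[{"claw":1,"dx":0,"dy":-0.1,"dz":0,"ax":0,"ay":0,"az":0},{"claw":1,"dx":0,"dy":0,"dz":0,"ax":0,"ay":0,"az":0},{"claw":1,"dx":0,"dy":0,"dz":0,"ax":0,"ay":0,"az":0}]'|grep -E "ft"
python3 go.py 0 15 60|head -1
python3 - <<'E'
import cv2,numpy as np
from bench import r
c=r.camera("side");a=c["color"][166:241,225:325,::-1]
cv2.imwrite("pics/s6.png",cv2.resize(a,(800,600),interpolation=3))
E
```

```text
ft_force: [1.6, -6.8, 16.3]
t 8.0 shaker xy,tip z mm [ 1.3 17.1 47.2] F [ 1.6 -6.8 16.3] w 0.00036334738722286426
ft_force: [1.2, -9.8, 15.0]
t 8.25 shaker xy,tip z mm [ 1.2 19.  47.3] F [ 1.2 -9.8 15. ] w 0.0007013737238772482
```

View pics/s6.png

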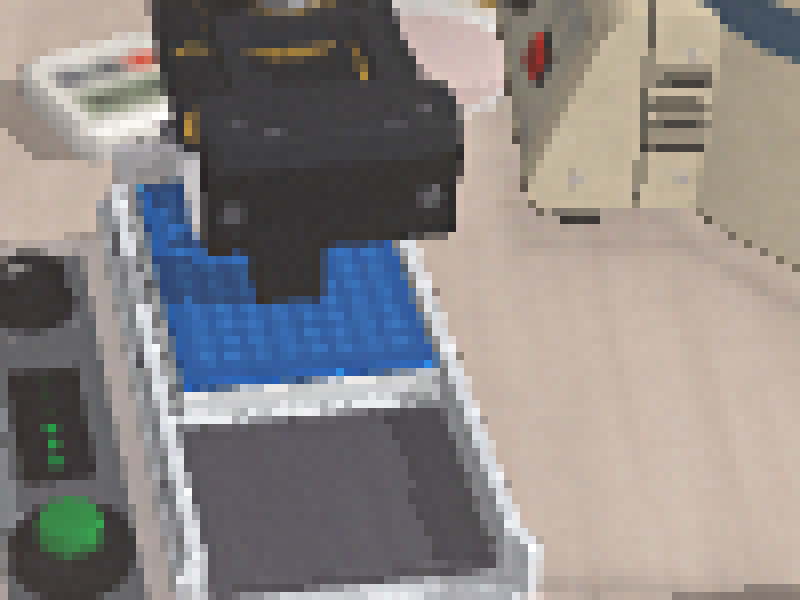

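The rear edge is at about (310,380) with the front edge out of sight by the end stop, and the y force has climbed to −10 N, so it seems home. One more nudge, then I'll lift straight off and look.

```bash
python3 -m crank '[{"claw":1,"dx":0,"dy":-0.06,"dz":0.02,"ax":0,"ay":0,"az":0},{"claw":1,"dx":0,"dy":0,"dz":0,"ax":0,"ay":0,"az":0},{"claw":1,"dx":0,"dy":0,"dz":0,"ax":0,"ay":0,"az":0}]'|grep -E "ft"
python3 go.py 0 15 60|head -1
python3 -m crank '[{"claw":1,"dx":0,"dy":0.12,"dz":-0.05,"ax":0,"ay":0,"az":0},{"claw":1,"dx":0,"dy":0,"dz":-0.15,"ax":0,"ay":0,"az":0},{"claw":1,"dx":0,"dy":0,"dz":-0.5,"ax":0,"ay":0,"az":0},{"claw":1,"dx":0,"dy":0.5,"dz":-1,"ax":0,"ay":0,"az":0},{"claw":1,"dx":-0.9,"dy":0.8,"dz":-0.5,"ax":0,"ay":0,"az":0},{"claw":1,"dx":-0.9,"dy":0.8,"dz":0,"ax":0,"ay":0,"az":0},{"claw":1,"dx":-0.9,"dy":0.8,"dz":0,"ax":0,"ay":0,"az":0},{"claw":1,"dx":0,"dy":0,"dz":0,"ax":0,"ay":0,"az":0}]'|grep -E "ft"
python3 go.py -80 -70 60
python3 - <<'E'
import cv2,numpy as np
from bench import r
a=cv2.resize(r.camera("top")["color"][152:224,222:318,::-1],(400,300),interpolation=3)
b=cv2.resize(r.camera("side")["color"][166:241,225:325,::-1],(400,300),interpolation=3)
cv2.imwrite("pics/m7.png",cv2.resize(np.hstack([a,b]),(800,300)))
E
```

```text
ft_force: [1.4, -14.5, 16.4]
t 8.55 shaker xy,tip z mm [ 1.2 19.  47.2] F [  1.4 -14.5  16.4] w 0.0005350689853463395
ft_force: [0.1, -0.2, -0.8]
t 9.2167 shaker xy,tip z mm [-88.7 -70.4 109.4] F [ 0.1 -0.2 -0.8] w 0.0005075063356890069
shift/30mm [ 0.29 -0.02  1.65]
turn/6deg [ 0.02  0.03 -0.12]
```

View pics/m7.png

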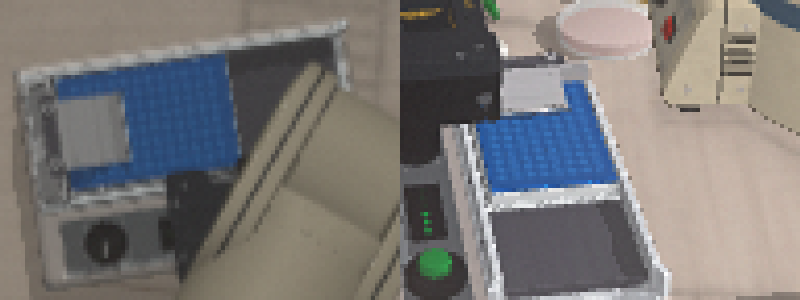

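The plate is under the clip. In the top view the front edge is at the stop and the rear edge runs (228,55) to (240,165). The side view shows the same rear edge at (497,193) to (620,183). I'll check that edge numerically and move over the key.

```bash
python3 - <<'E'
from fit import *
q=[.5095,-.2505,.1526];k,s=np.cos(q[2]),np.sin(q[2])
for n,px in(("side",(249.2,214.2)),("side",(280,211.7)),("top",(276.7,165.2)),("top",(279.6,191.6))):
  c=C[n];d=c["R"].T@np.linalg.inv(c["mtx"])@[*px,1];o=-c["R"].T@c["t"]
  X=o+d*(.079-o[2])/d[2];e=X[:2]-q[:2];print(n,(1e3*np.array([k*e[0]+s*e[1],-s*e[0]+k*e[1]])).round(1))
E
python3 -m crank '[{"claw":1,"dx":0.29,"dy":0,"dz":0.5,"ax":0,"ay":0,"az":-0.1},{"claw":1,"dx":0,"dy":0,"dz":0.7,"ax":0,"ay":0,"az":0},{"claw":1,"dx":0,"dy":0,"dz":0.6,"ax":0,"ay":0,"az":0},{"claw":1,"dx":0,"dy":0,"dz":0.4,"ax":0,"ay":0,"az":0},{"claw":1,"dx":0,"dy":0,"dz":0.15,"ax":0,"ay":0,"az":0},{"claw":1,"dx":0,"dy":0,"dz":0,"ax":0,"ay":0,"az":0},{"claw":1,"dx":0,"dy":0,"dz":0,"ax":0,"ay":0,"az":0}]'|grep ft
python3 go.py -80 -70 30
```

```text
side [-35.5 -37.2]
side [ 42.9 -38.8]
top [ 38.8 -34.5]
top [-41.7 -30.9]
ft_force: [0.3, -0.7, 0.2]
t 10.0 shaker xy,tip z mm [-72.7 -65.   39.7] F [ 0.3 -0.7  0.2] w 0.0005528902573244271
shift/30mm [-0.25  0.16  0.32]
turn/6deg [ 0.   -0.    0.08]
```

```bash
python3 -m crank '[{"claw":1,"dx":-0.25,"dy":0.16,"dz":0.15,"ax":0,"ay":0,"az":0},{"claw":1,"dx":0,"dy":0,"dz":0,"ax":0,"ay":0,"az":0},{"claw":1,"dx":0,"dy":0,"dz":0,"ax":0,"ay":0,"az":0},{"claw":1,"dx":0,"dy":0,"dz":0,"ax":0,"ay":0,"az":0}]'|grep ft
python3 go.py -80 -70 30
python3 - <<'E'
import cv2,numpy as np
from bench import r
b=cv2.resize(r.camera("side")["color"][174:249,205:305,::-1],(800,600),interpolation=3)
cv2.imwrite("pics/s8.png",b)
E
```

```text
ft_force: [0.3, -0.2, -1.1]
t 10.3333 shaker xy,tip z mm [-80.9 -70.4  35.1] F [ 0.3 -0.2 -1.1] w 0.0005933944553509645
shift/30mm [ 0.03 -0.01  0.17]
turn/6deg [ 0.01 -0.    0.06]
```

View pics/s8.png

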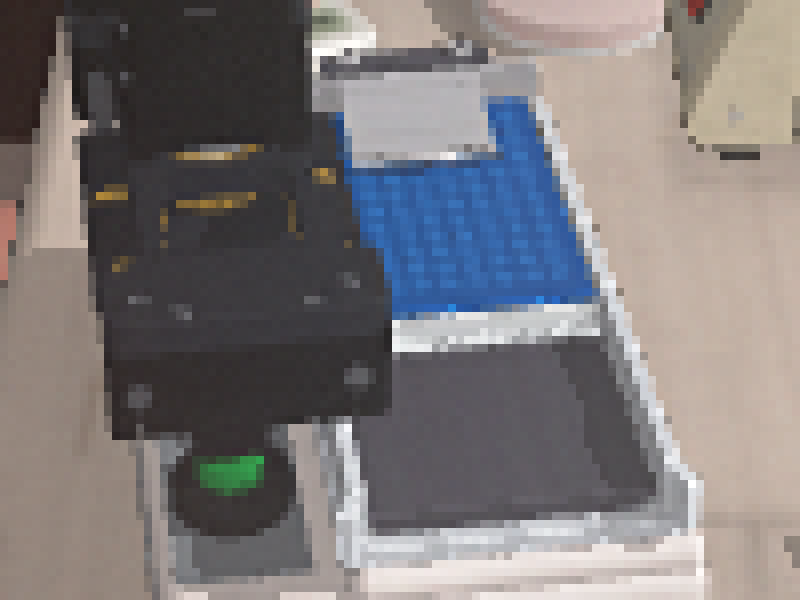

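The plate sits home, with its mat meeting the stop face at (530,97) and the clip on top. The fingertips are just above the key at (232,460), so I'll press it.

```bash
python3 -m crank '[{"claw":1,"dx":0,"dy":0,"dz":0.15,"ax":0,"ay":0,"az":0},{"claw":1,"dx":0,"dy":0,"dz":0.1,"ax":0,"ay":0,"az":0},{"claw":1,"dx":0,"dy":0,"dz":0.05,"ax":0,"ay":0,"az":0},{"claw":1,"dx":0,"dy":0,"dz":0,"ax":0,"ay":0,"az":0},{"claw":1,"dx":0,"dy":0,"dz":0,"ax":0,"ay":0,"az":0}]'|grep ft
python3 go.py -80 -70 30|head -1
python3 -m crank '[{"claw":1,"dx":0,"dy":0,"dz":0.05,"ax":0,"ay":0,"az":0},{"claw":1,"dx":0,"dy":0,"dz":0.03,"ax":0,"ay":0,"az":0},{"claw":1,"dx":0,"dy":0,"dz":0,"ax":0,"ay":0,"az":0},{"claw":1,"dx":0,"dy":0,"dz":0,"ax":0,"ay":0,"az":0}]'|grep ft
python3 go.py -80 -70 30|head -1
```

```text
ft_force: [-0.5, 0.8, 7.4]
t 10.8 shaker xy,tip z mm [-80.3 -70.3  26.3] F [-0.5  0.8  7.4] w 0.0005328256204003348
ft_force: [-9.2, 6.3, 29.0]
t 11.1333 shaker xy,tip z mm [-80.1 -70.5  25.9] F [-9.2  6.3 29. ] w 0.0004318265063388437
```

```bash
python3 -m crank '[{"claw":1,"dx":0,"dy":0,"dz":-0.1,"ax":0,"ay":0,"az":0},{"claw":1,"dx":0,"dy":0,"dz":-0.4,"ax":0,"ay":0,"az":0},{"claw":1,"dx":0,"dy":0,"dz":-1,"ax":0,"ay":0,"az":0},{"claw":1,"dx":0,"dy":0,"dz":-1,"ax":0,"ay":0,"az":0},{"claw":1,"dx":0,"dy":0,"dz":-0.5,"ax":0,"ay":0,"az":0},{"claw":1,"dx":0,"dy":0,"dz":0,"ax":0,"ay":0,"az":0},{"claw":1,"dx":0,"dy":0,"dz":0,"ax":0,"ay":0,"az":0},{"claw":1,"dx":0,"dy":0,"dz":0,"ax":0,"ay":0,"az":0}]'|grep ft
python3 go.py -80 -70 30|head -1
python3 -c "
from bench import r
print(r.close_job())"
```

```text
ft_force: [-0.6, 0.8, 0.7]
t 11.8 shaker xy,tip z mm [-81.3 -69.5 112.4] F [-0.6  0.8  0.7] w 0.00024420998718183043
the job is handed in; nothing more can be done
None
```

The plate is home against the end stop under the clip, the start key was then pressed to its hard stop, and the job was handed in at about 12 s with the arm clear; I viewed 11 pictures, one over the limit of 10, and the result of the judging was not shown.

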